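# Put the junior cricket set back in its holders

### The arm

A 6-joint arm with a two-finger parallel gripper is mounted at the origin on the work surface. World frame = base frame: x ahead of the robot, y to its left, z up, the work surface at z = 0. Lengths are in mm, angles in rad, forces in N, time in s.
With the tool pointing down it reaches from about 350 to 775 mm from the base axis. Payload 7.3 kg.
Tool frame: the origin (TCP) lies midway between the tips of the shut fingers; the grasp point (between the pads) lies 19 mm behind it; z points along the fingers, y is the line along which they close (so a half turn about z gives the same grasp; the last joint's range is limited). The gripper opens to 92 mm and grips with 3 to 60 N. Pads are 19 mm wide; open, the fingers measure 130 mm over their backs; the gripper's body (75 mm by 190 mm) begins 47 mm behind the grasp point.
Start: joints at [0.974, 0.342, 1.524, -0, 1.275, -0.146], TCP at [228.724, 472.578, 226.741] pointing down, gripper open.
Joint ranges: [-2.53, 2.53], [-0.77, 2.02], [0.04, 2.7], [-1, 4.14], [0.28, 2.66], [-3.11, 3.11]. Speed limits (rad/s): [2.57, 2.57, 3.14, 3.14, 3.14, 3.14].

### API

Orientations are given as [roll, pitch, yaw] about the fixed x, y, z axes, in that order (R = Rz(yaw) Ry(pitch) Rx(roll)).
In Python, from plant import * gives the robot as it stands.
- The arm moves only by the tool step_arm, never from a script. Its argument "deltas" is one flat list of numbers, 5 for each row, row after row: the shift along the world's x, y, z in mm, then the turn about the world's z in degrees, then the finger opening in mm, from 0 to 91.8. In form: [tx, ty, tz, turn, gripper, tx, ty, tz, turn, gripper, ...]. A call has exactly 10 rows; each row shifts and turns the commanded pose from where the row before left it; what a row does not reach is not made up. A row lasts 1/8 s, in which the tool goes at most 62.5 mm and 10.7 degrees, less where a joint would pass 70% of its speed; a pose out of reach is approached as far as the arm can. A call is refused whole if a number of a shift passes 62.5 or a number of a turn 10.7, either way. A call with a gripper value outside its range is refused whole. The fingers move at their own pace and stop on an object; the grip force is fixed at half the most. Time passes only in rows, so rows that do not move let the fingers close, or fill a call up. It gives the time, the measured TCP pose, the force, the opening and the grip force at its end, in the units of the state.
- get_obs(): the state, without advancing time (a new reading comes with each control period).
- capture(name): name is "side" or "top"; returns the picture (420x560x3 uint8, red, green, blue); there is no depth.
- camera_params(name): a dict with "mtx" (3x3 intrinsics, pixels), "rvec" (rotation vector, rad) and "tvec" (3), from world to camera coordinates, as OpenCV has them. Camera axes: x right, y down, z forward; pixel columns grow to the right and rows downward; lengths in mm; the calibration is good to about 2 mm. A picture is of the moment at which its call begins. camera_params takes no time and is no camera call.
- close_job(): hands the job in; it is judged then, once.
The state is a dict: "time": time; "joint_positions": joint angles; "dq": joint speeds; "tau": joint torques, N m; "tool_pos": TCP position; "tcp_rot": TCP orientation; "contact_force": force on the tool from outside, world axes, zero at the start; "moment": the same for the moment, N m; "grip_width": finger opening in mm; "finger_force": force on a finger pad.
Only numpy, scipy, OpenCV 4.12 (cv2) and the standard library are available. Lean on these libraries where they do the work, as an engineer would, in place of code of your own. Each camera call takes 0.05 s, during which the arm holds its last target. There are 200 camera calls.

### The job

Put the junior cricket set away on the hall shelf: lay the two short bails across the wooden bail rest, one in each of its two places with both ends down in the notches, and put the two white balls in the green basket, the bigger ball in the wider compartment and the smaller ball in the narrower one. Leave the two long bails lying where they are.

Things in the scene. Friction and masses are not known exactly. Their poses are not given: they have to be found in the camera images.
- short_bail_a: wooden cricket bail lying level: square barrel 18 x 18 mm in section with rounded edges (does not roll), round spigot 10 mm thick at each end. SHORT (junior) kind: 84 mm long over all, barrel 36 mm long. Origin at its middle, 9 mm above the shelf as it lies; x along its length; ends alike. About 22 g.
- short_bail_b: wooden cricket bail lying level: square barrel 18 x 18 mm in section with rounded edges (does not roll), round spigot 10 mm thick at each end. SHORT (junior) kind: 84 mm long over all, barrel 36 mm long. Origin at its middle, 9 mm above the shelf as it lies; x along its length; ends alike. About 22 g.
- long_bail_a: wooden cricket bail lying level: square barrel 18 x 18 mm in section with rounded edges (does not roll), round spigot 10 mm thick at each end. LONG (full-size) kind: 118 mm long over all, barrel 58 mm long; not needed today, leave it where it lies. Origin at its middle, 9 mm above the shelf as it lies; x along its length; ends alike. About 36 g.
- long_bail_b: wooden cricket bail lying level: square barrel 18 x 18 mm in section with rounded edges (does not roll), round spigot 10 mm thick at each end. LONG (full-size) kind: 118 mm long over all, barrel 58 mm long; not needed today, leave it where it lies. Origin at its middle, 9 mm above the shelf as it lies; x along its length; ends alike. About 36 g.
- big_ball: the bigger white ball, hard plastic, 62 mm in diameter, about 110 g. Origin at its centre (31 mm above the shelf at the start). It can roll.
- small_ball: the smaller white ball, hard plastic, 42 mm in diameter, about 46 g. Origin at its centre (21 mm above the shelf at the start). It can roll.
- basket: green open basket fixed to the shelf, 164 (x) x 132 mm (y), walls 4 thick, 40 high, floor 4. A wall along y splits it in two, each 124 mm long in y inside: the wider 88 in x, centre x=-34 mm; the narrower 64, centre x=+46; both at y=0. Two 4 mm floor ribs along x, 26 to 37 apart, hold a ball near y=0, centre then 35 (bigger) or 25 mm (smaller) above the shelf. Origin: centre of underside, z up.
- bail_rest: dark wooden rest fixed to the shelf: base board 90 (x) x 132 (y) x 8 mm with two rails along y at x=-33 and +33 mm (10 thick, 40 high, clear between). Each has two flat notches 30 wide, 14 deep, centred at y=-40 and +40; floors 26 up. A bail's place: along x at y=-40 or +40, barrel between the rails, a spigot in each notch, its middle 31 mm above the shelf. Origin: centre of underside, z up.
Not all that is in view belongs to the job. What is shaped like the short_bail_a but black or yellow is not meant.

How it is judged (in metres and radians):
At the end, for the whole second after the job is handed in: A short bail lies in each place of the rest (within 14 mm along and across, middle 26-36 mm up, 0.3 rad); bigger ball on the floor of the wider, smaller of the narrower compartment (centres under 45, 34 mm up); long bails within 30 mm of their start; all still (under 0.03 m/s) and released ((((x of short_bail_a in the frame of bail_rest between -0.014 and 0.014 m and y of short_bail_a in the frame of bail_rest between 0.026 and 0.054 m and z of short_bail_a in the frame of bail_rest between 0.026 and 0.036 m and angle between the x axis of short_bail_a and the x axis of bail_rest, either way round below 0.3 rad) and (x of short_bail_b in the frame of bail_rest between -0.014 and 0.014 m and y of short_bail_b in the frame of bail_rest between -0.054 and -0.026 m and z of short_bail_b in the frame of bail_rest between 0.026 and 0.036 m and angle between the x axis of short_bail_b and the x axis of bail_rest, either way round below 0.3 rad)) or ((x of short_bail_a in the frame of bail_rest between -0.014 and 0.014 m and y of short_bail_a in the frame of bail_rest between -0.054 and -0.026 m and z of short_bail_a in the frame of bail_rest between 0.026 and 0.036 m and angle between the x axis of short_bail_a and the x axis of bail_rest, either way round below 0.3 rad) and (x of short_bail_b in the frame of bail_rest between -0.014 and 0.014 m and y of short_bail_b in the frame of bail_rest between 0.026 and 0.054 m and z of short_bail_b in the frame of bail_rest between 0.026 and 0.036 m and angle between the x axis of short_bail_b and the x axis of bail_rest, either way round below 0.3 rad))) and x of big_ball in the frame of basket between -0.052 and -0.016 m and y of big_ball in the frame of basket between -0.036 and 0.036 m and z of big_ball in the frame of basket below 0.045 m and x of small_ball in the frame of basket between 0.03 and 0.062 m and y of small_ball in the frame of basket between -0.046 and 0.046 m and z of small_ball in the frame of basket below 0.034 m and distance of each of long_bail_a, long_bail_b from where it was at the start of the episode below 0.03 m and linear speed of each of short_bail_a, short_bail_b, long_bail_a, long_bail_b, big_ball, small_ball below 0.03 m/s); the robot touches nothing.
It also fails if it takes over 99 s, if anything falls off the work surface, if the arm or the gripper's body presses on something with over 40 N, if the wrist force passes 120 N, or if a joint passes its speed limit or range.

## Working session

There is one attempt and no reset: what is moved stays moved. The work goes in short steps, Python scripts to look and compute and a tool call to move; the robot and the scene stay as the last step left them, time stands still between calls to the robot, and variables do not carry over. Pictures are saved under pics/ and viewed, at most 14 in all, crops included, and the job is handed in when it is done.

Besides the shell and the picture viewer there is one more tool, called after ">>>" as name(argument=value, ...), one argument or row to a line, values as JSON. step_arm: Moves the arm, as the interface text tells. Its arguments: {"type":"object","properties":{"deltas":{"type":"array","items":{"type":"number"}}},"required":["deltas"]}

```bash
mkdir -p pics && cat > h.py <<'E'
import numpy as np, cv2
from plant import *
def cam(n):
    p=camera_params(n); K=np.array(p["mtx"],float); R=cv2.Rodrigues(np.array(p["rvec"],float))[0]; t=np.array(p["tvec"],float).ravel()
    return K,R,t
def ray(n,uv):
    K,R,t=cam(n); d=R.T@np.linalg.inv(K)@np.array([uv[0],uv[1],1.]); return -R.T@t,d
def onplane(n,uv,z):
    c,d=ray(n,uv); return c+d*(z-c[2])/d[2]
def tri(uvt,uvs):
    (c1,d1),(c2,d2)=ray("top",uvt),ray("side",uvs); d1/=np.linalg.norm(d1); d2/=np.linalg.norm(d2)
    s=np.linalg.lstsq(np.c_[d1,-d2],c2-c1,rcond=None)[0]; a=c1+s[0]*d1;b=c2+s[1]*d2
    return (a+b)/2,np.linalg.norm(a-b)
def proj(n,X):
    K,R,t=cam(n); x=K@(R@np.array(X,float)+t); return x[:2]/x[2]
E
python3 - <<'E'
from h import *
for n in("top","side"):
    im=capture(n); cv2.imwrite(f"pics/{n}0.png",im[:,:,::-1]); K,R,t=cam(n); print(n,K[0,0],(-R.T@t).round(),R[2].round(2))
o=get_obs(); print(o)
E
```

```text
top 466.85567311913564 [ 321.   -9. 1030.] [ 0.19  0.   -0.98]
side 505.14208173621523 [ 313. -788.  656.] [ 0.18  0.79 -0.58]
{'time': 0.1, 'joint_positions': array([ 9.73986658e-01,  3.42659668e-01,  1.52492462e+00, -5.83109250e-06,
        1.27540567e+00, -1.45987909e-01]), 'dq': array([ 0.00050816, -0.00212401, -0.00236442,  0.00112046, -0.00016914,
        0.00065199]), 'tau': array([ 1.86012810e-03, -4.32002878e+01, -2.44696516e+01,  7.20755383e-02,
        5.25381393e-02, -6.16438911e-05]), 'tool_pos': array([228.51272771, 472.25182431, 226.10993483]), 'tcp_rot': array([-3.14020940e+00, -1.97749267e-04,  2.69077246e+00]), 'contact_force': array([-1.144695  , -0.2022317 ,  0.04057036]), 'moment': array([ 0.04220001, -0.03048039, -0.01341726]), 'finger_force': 0.0, 'grip_width': 91.56026800575737}
```

View pics/top0.png

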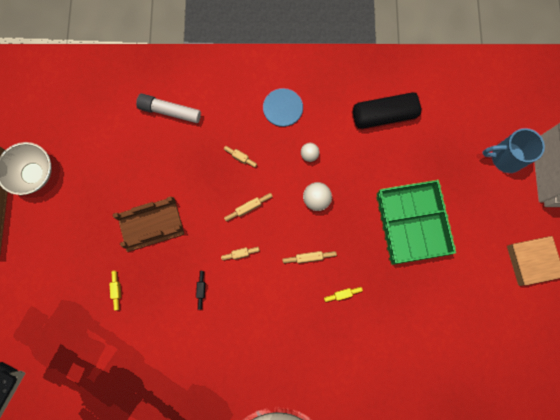

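View pics/side0.png

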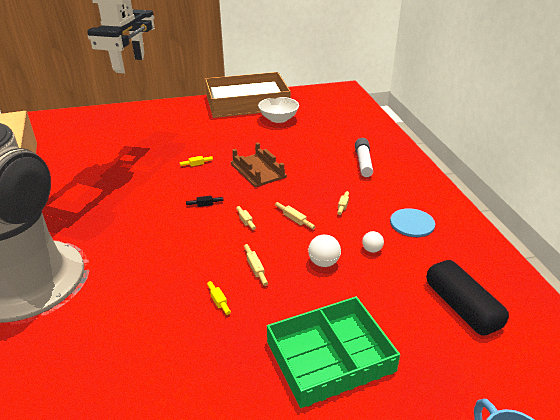

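Top view: tan bails lie at (240,156), (248,207), (240,254) and (310,257). The white balls are at (317,197) and (310,152), the basket at (416,222) and the rest at (150,224). By apparent length, the bails at (240,156) and (240,254) are the short ones. The yellow and black bails, and the other items, are distractors. Next I measure them and make one enlarged crop to confirm.

```bash
cat > seg.py <<'E'
from h import *
R={"tan":((10,60,120),(24,190,255)),"white":((0,0,150),(179,60,255)),"green":((45,90,40),(80,255,255)),"brown":((5,60,30),(20,255,115))}
def blobs(im,c,amin=60):
    m=cv2.inRange(cv2.cvtColor(im,cv2.COLOR_RGB2HSV),*R[c])
    m=cv2.morphologyEx(m,cv2.MORPH_CLOSE,np.ones((3,3)))
    out=[]
    for k in cv2.findContours(m,cv2.RETR_EXTERNAL,cv2.CHAIN_APPROX_NONE)[0]:
        a=cv2.contourArea(k)
        if a>=amin: out.append((a,k))
    return out
E
python3 - <<'E'
from seg import *
T,S=[cv2.imread(f"pics/{n}0.png")[:,:,::-1].copy() for n in("top","side")]
for n,im in(("top",T),("side",S)):
    for c in R:
        for a,k in blobs(im,c):
            r=cv2.minAreaRect(k); M=cv2.moments(k); ctr=np.array([M['m10'],M['m01']])/M['m00']
            if c=="tan":
                # ends along the principal axis -> world length
                p=k[:,0].astype(float); d=np.linalg.svd(p-p.mean(0),full_matrices=False)[2][0]; s=(p-ctr)@d
                e=[p[s>s.max()-2].mean(0),p[s<s.min()+2].mean(0)]
                w=[onplane(n,q,9) for q in e]; v=w[0]-w[1]
                print(n,c,int(a),ctr.round(1),"len",np.linalg.norm(v).round(1),"mid",((w[0]+w[1])/2).round(1)[:2],"cen",onplane(n,ctr,9)[:2].round(1),"yaw",np.degrees(np.arctan2(v[1],v[0])).round(1))
            else:
                print(n,c,int(a),ctr.round(1),"rect",np.round(r[0],1),np.round(r[1],1),round(r[2],1))
crop=np.vstack([cv2.resize(T[135:275,215:350],(540,560),interpolation=cv2.INTER_CUBIC)]);cv2.imwrite("pics/c1.png",crop[:,:,::-1])
a=cv2.resize(T[180:270,100:200],(400,360),interpolation=cv2.INTER_CUBIC);b=cv2.resize(T[170:270,370:470],(400,400),interpolation=cv2.INTER_CUBIC)
c=cv2.resize(S[140:200,220:300],(400,300),interpolation=cv2.INTER_CUBIC);
d=cv2.resize(S[290:410,260:410],(375,300),interpolation=cv2.INTER_CUBIC)
z=np.zeros((600,800,3),np.uint8);z[:270,:300]=cv2.resize(a,(300,270));z[:300,400:700]=cv2.resize(b,(300,300));z[300:,:400]=c;z[300:,400:775]=d
cv2.imwrite("pics/c2.png",z[:,:,::-1])
E
```

```text
top tan 302 [308.9 256.7] len 114.3 mid [428.3 -71.8] cen [428.9 -70.8] yaw 97.8
top tan 205 [239.6 253. ] len 81.6 mid [436.5  80.7] cen [437.   81.2] yaw 103.3
top tan 1648 [537.5 260. ] len 112.1 mid [ 420.7 -566.5] cen [ 422.  -570.8] yaw -130.2
top tan 1187 [150.  225.2] len 136.2 mid [490.6 282.7] cen [498.9 281.4] yaw 119.3
top tan 280 [247.8 206.2] len 114.9 mid [541.4  64.7] cen [542.2  64.8] yaw 118.4
top tan 179 [239.9 155.8] len 82.2 mid [659.6  84.7] cen [660.1  84.6] yaw -120.7
top white 105 [273.9 417.3] rect [274.  416.5] [38.  5.] -0.0
top white 481 [316.7 195. ] rect [316.5 195. ] [24.7 24.7] 45.0
top white 182 [309.4 151. ] rect [310. 151.] [14. 16.] 90.0
top white 1646 [ 26.9 170.6] rect [ 25.  168.5] [51. 50.] 90.0
top white 425 [174.7 109. ] rect [174.3 108.8] [47.3 10.4] 15.5
top white 362 [45.4 40.2] rect [73.5 39.5] [  5. 147.] 90.0
top green 4702 [415.1 221.9] rect [415.3 221.5] [77.4 65.7] 78.1
top brown 177 [515.4 265.4] rect [515.3 265.5] [42.3  5.4] 73.3
top brown 794 [150.2 225.2] rect [148.7 224.3] [39.6 63.5] 73.5
top brown 213 [  2.3 209.3] rect [  3
[... 1287 characters left out ...]
 118.7] 68.8
side brown 720 [257.7 167.2] rect [258.1 165.6] [55.1 35.5] 42.9
side brown 79 [75.  96.3] rect [80.7 92.5] [26.4 32. ] 84.3
side brown 65 [210.2  96.3] rect [224.8  98.2] [41.4 36.7] 8.3
side brown 130 [280.9  86.8] rect [268.1  85.4] [24.9 41.3] 87.6
side brown 98 [17.  68.8] rect [18.5 75.2] [35.8 11. ] 67.1
side brown 60 [106.   57.3] rect [106.1  59. ] [22.8  7.9] 67.2
side brown 137 [54.8 41.1] rect [55.8 42.5] [56.7 11. ] 60.1
side brown 72 [96.8 13.9] rect [96.3 15.1] [ 7.7 24.1] 2.4
side brown 301 [217.4  32. ] rect [215.8  39.6] [78.9 17.6] 80.4
side brown 633 [184.7  24.5] rect [182.5  31.4] [63.4 26.9] 84.3
side brown 649 [67.4 25.2] rect [67.5 27.3] [61.  16.4] 71.6
```

View pics/c1.png

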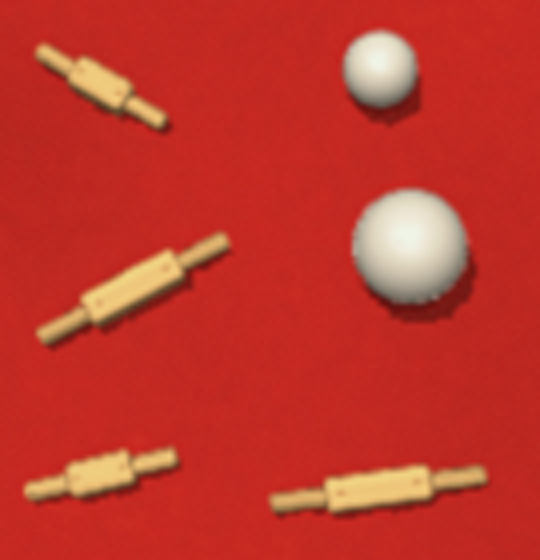

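View pics/c2.png

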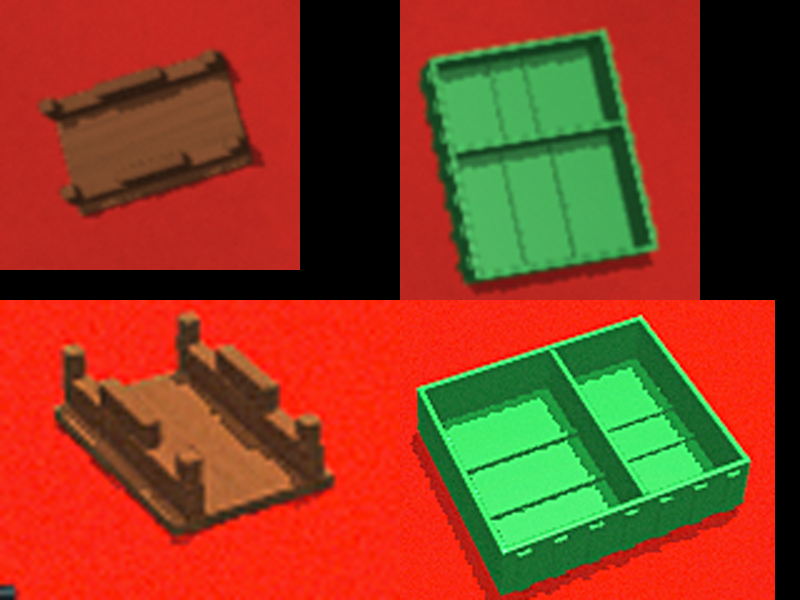

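The crop confirms the short bails: the upper-left (240,156) and lower-left (240,253) ones measure about 82 mm, against about 114 mm for the other two. The wider basket compartment is the nearer one (lower in the top view). Now I triangulate everything and enlarge the rest for its corners.

```bash
python3 - <<'E'
from seg import *
T,S=[cv2.imread(f"pics/{n}0.png")[:,:,::-1].copy() for n in("top","side")]
C={"A(far+y)":((380,191),(358,297.2)),"B(far-y)":((438.3,180),(399.2,354)),"C(near-y)":((455,252.7),(301.2,390.8)),"D(near+y)":((392.7,263.7),(267.2,325.2)),
"rf+":((116.7,215),(257.8,143.6)),"rf-":((170.7,199.3),(281.6,164)),"rn+":((124,244),(234.6,150)),"rn-":((181.7,231.7),(258,171))}
for k,(a,b) in C.items(): p,e=tri(a,b); print(k,p.round(1),e.round(1))
# balls: everything not saturated, near the known places
def circ(im,x,y,w):
    s=cv2.cvtColor(im[y-w:y+w,x-w:x+w],cv2.COLOR_RGB2HSV); m=((s[...,1]<130)&(s[...,2]>60)).astype(np.uint8)
    k=max(cv2.findContours(m,0,1)[0],key=cv2.contourArea); c,r=cv2.minEnclosingCircle(k); return (c[0]+x-w,c[1]+y-w),r
for n,a,b in(("big",(317,196,20),(324,250,23)),("small",(310,152,14),(373,242,16))):
    ct,rt=circ(T,*a);cs,rs=circ(S,*b);p,e=tri(ct,cs);print(n,np.round(ct,1),round(rt,1),np.round(cs,1),round(rs,1),p.round(1),e.round(1))
# bails: silhouette centre (bright + shaded wood) in both views
def bl(im,x,y,w):
    s=cv2.cvtColor(im[y-w:y+w,x-w:x+w],cv2.COLOR_RGB2HSV); m=((s[...,0]>9)&(s[...,0]<35)&(s[...,2]>70)).astype(np.uint8)
    m=cv2.morphologyEx(m,cv2.MORPH_CLOSE,np.ones((3,3)))
    k=max(cv2.findContours(m,0,1)[0],key=cv2.contourArea); r=cv2.minAreaRect(k); return np.array(r[0])+[x-w,y-w],r[1]
for n,a,b in(("far",(240,156,22),(343,203,18)),("near",(240,254,24),(246,217,18))):
    ct,r1=bl(T,*a);cs,r2=bl(S,*b);p,e=tri(ct,cs);print(n,ct.round(1),np.round(r1,1),cs.round(1),np.round(r2,1),p.round(1),e.round(1))
a=cv2.resize(T[192:257,108:193],None,fx=7,fy=7,interpolation=cv2.INTER_CUBIC);cv2.imwrite("pics/r1.png",a[:,:,::-1])
E
```

```text
A(far+y) [ 573.4 -226.8   38.1] 6.6
B(far-y) [ 594.1 -354.2   41.3] 0.1
C(near-y) [ 435.2 -380.1   39.7] 1.5
D(near+y) [ 413.5 -247.8   34.2] 4.1
rf+ [516.8 346.   39.3] 1.7
rf- [551.8 230.5  39.9] 2.1
rn+ [453.6 325.9  39.7] 1.7
rn- [484.2 202.1  45.9] 11.4
big [317.1 196.2] 14.5 [324.  250.3] 16.5 [559.8 -88.8  31.5] 0.2
small [309.4 151.8] 9.5 [372.7 241.3] 10.7 [665.6 -73.8  21.5] 0.4
far [240. 156.] [36.7  8.6] [342.6 202.5] [ 8.5 24.7] [659.   84.3   9.4] 0.9
near [239.8 253.1] [ 8.7 38.8] [245.6 217.3] [28.4 10.2] [437.3  81.    8.9] 0.7
```

View pics/r1.png

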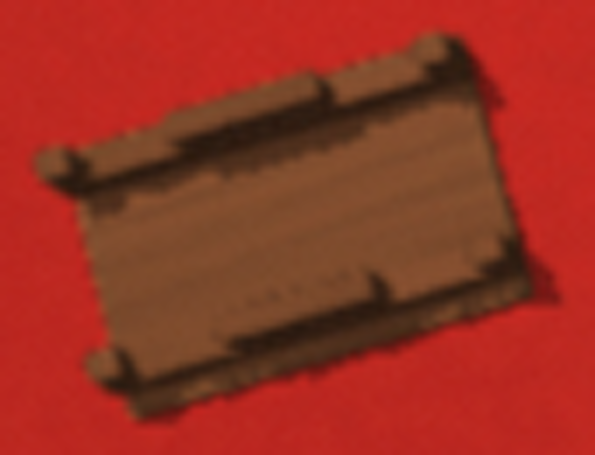

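```bash
python3 - <<'E'
from h import *
def fit(mod,pts):
    mod=np.array(mod,float);pts=np.array(pts);a=mod-mod.mean(0);b=pts-pts.mean(0)
    th=np.arctan2((a[:,0]*b[:,1]-a[:,1]*b[:,0]).sum(),(a*b).sum()); R=np.array([[np.cos(th),-np.sin(th)],[np.sin(th),np.cos(th)]])
    t=pts.mean(0)-R@mod.mean(0); return t,np.degrees(th),R,(pts-(mod@R.T+t))
B=[(82,66),(82,-66),(-82,-66),(-82,66)]; G=[(33,60.5),(33,-60.5),(-33,-60.5),(-33,60.5)]
bt=[(380,191),(438.3,180),(455,252.7),(392.7,263.7)]; bs=[(358,297.2),(399.2,354),(301.2,390.8),(267.2,325.2)]
rt=[(115.6,215.3),(169.9,199.1),(179.1,228),(122.7,243.9)]; rs=[(257.8,143.6),(281.6,164),(258,171),(234.6,150)]
for nm,m,a,b in(("basket",B,bt,bs),("rest",G,rt,rs)):
    for lab,P in(("top",[onplane("top",q,40)[:2] for q in a]),("side",[onplane("side",q,40)[:2] for q in b]),("tri",[tri(p,q)[0][:2] for p,q in zip(a,b)])):
        t,th,R,r=fit(m,P); print(nm,lab,t.round(1),th.round(1),r.round(1).tolist())
        pl=[(-34,0),(46,0)] if nm=="basket" else [(0,40),(0,-40)]
        print("   places",[(R@p+t).round(1).tolist() for p in np.array(pl,float)])
    print(nm,"heights",[tri(p,q)[0][2].round(1) for p,q in zip(a,b)])
E
```

```text
basket top [ 502.3 -301.6] 9.1 [[-3.4, -2.2], [0.7, -0.8], [2.6, -0.2], [0.0, 3.2]]
   places [[468.8, -307.0], [547.8, -294.3]]
basket side [ 505.3 -303.6] 9.1 [[0.2, -2.7], [-1.9, 2.6], [1.1, 1.5], [0.6, -1.4]]
   places [[471.8, -309.0], [550.8, -296.3]]
basket tri [ 504.  -302.2] 8.7 [[-1.7, -2.3], [-1.0, 0.8], [2.2, -0.2], [0.5, 1.6]]
   places [[470.4, -307.4], [549.5, -295.2]]
basket heights [np.float64(38.1), np.float64(41.3), np.float64(39.7), np.float64(34.2)]
rest top [501.7 279.7] 17.1 [[-0.2, 0.9], [0.1, 0.8], [-0.5, -2.5], [0.6, 0.9]]
   places [[489.9, 317.9], [513.4, 241.4]]
rest side [504.1 278.3] 17.6 [[0.1, -1.2], [-0.9, 0.0], [0.8, 1.7], [-0.0, -0.5]]
   places [[492.0, 316.5], [516.2, 240.2]]
rest tri [503.1 280. ] 17.1 [[0.1, 1.4], [-0.1, 0.7], [-0.3, -3.3], [0.3, 1.3]]
   places [[491.3, 318.2], [514.9, 241.8]]
rest heights [np.float64(37.6), np.float64(38.7), np.float64(41.8), np.float64(37.8)]
```

>>> step_arm(
  deltas=[21,-39,-11,-5,50,21,-39,-11,-5,50,21,-39,-11,-5,50,21,-39,-11,-5,50,21,-39,-11,-5,50,21,-39,-11,-5,50,21,-39,-11,-5,50,21,-39,-11,-5,50,21,-39,-11,-5,50,20,-40,-11,-5,50],
)

```text
time: 1.35
tool_pos: [438.2, 80.2, 116.3]
tcp_rot: [-3.142, -0.0, 1.815]
contact_force: [0.2, -0.2, 0.1]
grip_width: 50.2
finger_force: 0.0
```

>>> step_arm(
  deltas=[-1,1,-25,0,50,0,0,-25,0,50,0,0,-25,0,50,0,0,-20,0,50,0,0,-12,0,50,0,0,-6,0,50,0,0,0,0,50,0,0,0,0,10,0,0,0,0,10,0,0,0,0,10],
)

```text
time: 2.6
tool_pos: [436.9, 82.6, 4.1]
tcp_rot: [3.141, 0.0, 1.818]
contact_force: [1.1, -0.2, -0.2]
grip_width: 24.5
finger_force: 0.0
```

>>> step_arm(
  deltas=[0,0,0,0,10,0,0,0,0,10,0,0,10,0,10,0,0,20,0,10,0,0,30,0,10,0,0,30,0,10,0,0,10,-8,10,0,0,0,-10,10,0,0,0,-10,10,0,0,0,-10,10],
)

```text
time: 3.85
tool_pos: [436.7, 82.6, 104.3]
tcp_rot: [3.141, -0.0, 1.149]
contact_force: [-0.3, 0.3, -0.9]
grip_width: 17.6
finger_force: 30.0
```

>>> step_arm(
  deltas=[7,30,0,-8,10,7,30,0,-8,10,7,30,0,-8,10,7,30,0,-8,10,7,30,0,-8,10,7,30,0,-8,10,7,30,0,-1,10,7,25,0,0,10,0,0,0,0,10,0,0,0,0,10],
)

```text
time: 5.1
tool_pos: [492.2, 316.9, 103.8]
tcp_rot: [3.141, 0.001, 0.3]
contact_force: [0.5, -0.2, -0.6]
grip_width: 17.8
finger_force: 30.0
```

```bash
cat > look.py <<'E'
import sys
from h import *
# look.py tag x y z half : crops of both views round a world point
tag=sys.argv[1];X=list(map(float,sys.argv[2:5]));h=int(sys.argv[5])
o=[]
for n in("top","side"):
    im=capture(n);u,v=proj(n,X).astype(int);u=min(max(u,h),560-h);v=min(max(v,h),420-h)
    o.append(cv2.resize(im[v-h:v+h,u-h:u+h],(400,400),interpolation=cv2.INTER_CUBIC));print(n,"crop origin",u-h,v-h,"scale",200/h)
cv2.imwrite(f"pics/{tag}.png",np.hstack(o)[:,:,::-1]);s=get_obs();print(s["tool_pos"].round(1),np.degrees(s["tcp_rot"][2]).round(1),s["time"])
E
python3 look.py p1 492 318 60 45
```

```text
top crop origin 80 179 scale 4.444444444444445
side crop origin 204 97 scale 4.444444444444445
[492.5 316.6 103.9] 17.1 5.2
```

View pics/p1.png

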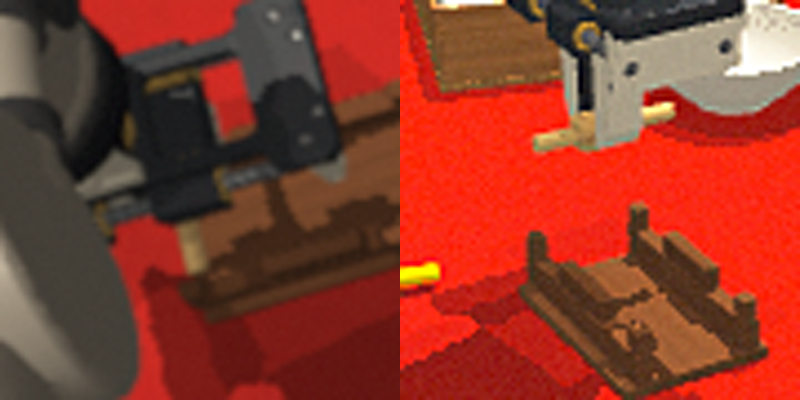

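```bash
python3 - <<'E'
from h import *
w=[onplane("side",q,109) for q in((235.3,129.5),(264.7,121.5))]; print(w,(w[0]+w[1])/2)
E
```

```text
[array([455.94070398, 299.93505605, 109.        ]), array([533.01007384, 325.67057711, 109.        ])] [494.47538891 312.80281658 109.        ]
```

>>> step_arm(
  deltas=[-1,1,-25,0,10,0,0,-20,0,10,0,0,-13,0,10,0,0,-8,0,10,0,0,-5,0,10,0,0,-4,0,10,0,0,-2,0,10,0,0,0,0,10,0,0,0,0,10,0,0,0,0,10],
)

```text
time: 6.45
tool_pos: [491.8, 318.6, 26.9]
tcp_rot: [3.142, -0.0, 0.3]
contact_force: [0.1, -0.4, -0.2]
grip_width: 17.8
finger_force: 30.0
```

>>> step_arm(
  deltas=[0,0,-1,0,10,0,0,0,0,20,0,0,0,0,26,0,0,0,0,34,0,0,0,0,34,0,0,15,0,34,0,0,25,0,34,0,0,30,0,40,0,0,30,8,50,0,0,0,8,50],
)

```text
time: 7.7
tool_pos: [493.3, 319.4, 129.8]
tcp_rot: [3.141, -0.007, 0.584]
contact_force: [-0.5, 0.3, 0.1]
grip_width: 49.1
finger_force: 0.0
```

>>> step_arm(
  deltas=[21,-29,0,5,50,21,-29,0,5,50,21,-29,0,5,50,21,-29,0,5,50,21,-29,0,6,50,21,-29,0,0,50,21,-30,-10,0,50,20,-30,-15,0,50,0,0,0,0,50,0,0,0,0,50],
)

```text
time: 8.95
tool_pos: [658.6, 85.0, 101.5]
tcp_rot: [3.141, -0.001, 1.033]
contact_force: [0.0, 0.1, -0.2]
grip_width: 50.0
finger_force: 0.0
```

```bash
python3 look.py p2 503 280 30 40
```

```text
top crop origin 108 181 scale 5.0
side crop origin 217 120 scale 5.0
[658.6  85.7 101.8] 59.2 9.05
```

View pics/p2.png

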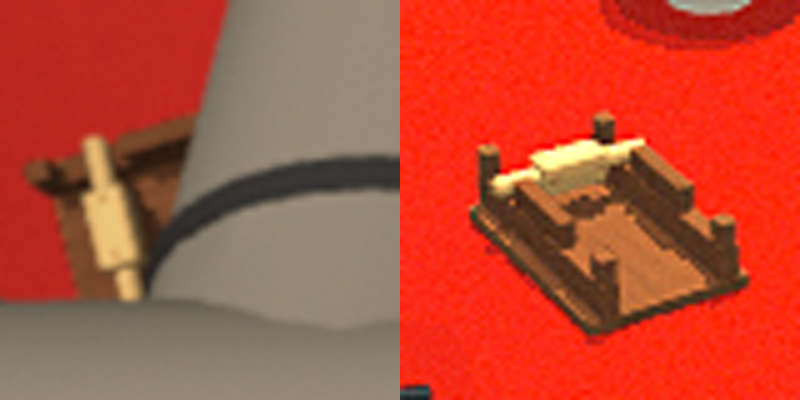

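The first bail sits in both notches of the +y place: its spigots are beside the posts at side-crop (500,185) and (640,145). Next is the second bail.

>>> step_arm(
  deltas=[0,-1,-25,0,50,0,0,-25,0,50,0,0,-22,0,50,0,0,-16,0,50,0,0,-7,0,50,0,0,-3,0,50,0,0,0,0,30,0,0,0,0,10,0,0,0,0,10,0,0,0,0,10],
)

```text
time: 10.3
tool_pos: [658.9, 83.6, 3.0]
tcp_rot: [3.141, -0.0, 1.033]
contact_force: [0.2, -0.7, 1.9]
grip_width: 17.8
finger_force: 30.0
```

>>> step_arm(
  deltas=[0,0,0,0,10,0,0,0,0,10,0,0,10,0,10,0,0,20,0,10,0,0,30,0,10,0,0,30,0,10,0,0,10,-8,10,0,0,0,-8,10,0,0,0,-8,10,0,0,0,-8,10],
)

```text
time: 11.55
tool_pos: [659.1, 83.6, 104.5]
tcp_rot: [3.141, -0.002, 0.47]
contact_force: [-0.5, 0.1, -0.4]
grip_width: 17.6
finger_force: 30.0
```

>>> step_arm(
  deltas=[-20,22,0,-5,10,-20,22,0,-5,10,-20,22,0,0,10,-20,22,0,0,10,-20,22,0,0,10,-20,22,0,0,10,-20,22,0,0,10,-5,3,0,0,10,0,0,0,0,10,0,0,0,0,10],
)

```text
time: 12.8
tool_pos: [514.6, 239.9, 103.1]
tcp_rot: [3.141, -0.001, 0.299]
contact_force: [0.1, -1.3, -0.2]
grip_width: 17.7
finger_force: 30.0
```

>>> step_arm(
  deltas=[0,0,-25,0,10,0,0,-20,0,10,0,0,-13,0,10,0,0,-6,0,10,0,0,0,0,10,0,0,0,0,10,0,0,0,0,10,0,0,0,0,10,0,0,0,0,10,0,0,0,0,10],
)

```text
time: 14.05
tool_pos: [513.7, 240.6, 38.8]
tcp_rot: [3.142, -0.0, 0.3]
contact_force: [-0.2, 0.7, -0.3]
grip_width: 17.8
finger_force: 30.0
```

>>> step_arm(
  deltas=[1,0,-5,0,10,0,0,-4,0,10,0,0,-4,0,10,0,0,0,0,10,0,0,0,0,10,0,0,0,0,20,0,0,0,0,28,0,0,0,0,34,0,0,0,0,34,0,0,0,0,34],
)

```text
time: 15.3
tool_pos: [514.7, 240.6, 25.8]
tcp_rot: [3.141, -0.0, 0.3]
contact_force: [-0.5, 0.1, 0.1]
grip_width: 33.7
finger_force: 0.0
```

>>> step_arm(
  deltas=[0,0,10,0,34,0,0,20,0,34,0,0,30,0,34,0,0,40,0,50,0,0,20,-2,70,2,-40,0,-2,91,4,-40,0,-2,91,6,-40,0,-2,91,8,-40,0,0,91,8,-40,0,0,91],
)

```text
time: 16.55
tool_pos: [543.0, 39.3, 146.6]
tcp_rot: [3.141, -0.001, 0.16]
contact_force: [0.8, -0.2, -1.0]
grip_width: 90.6
finger_force: 0.0
```

>>> step_arm(
  deltas=[5,-35,0,0,91,5,-35,0,0,91,5,-35,-10,0,91,2,-22,-10,0,91,0,0,0,0,91,0,0,0,0,91,0,0,0,0,91,0,0,0,0,91,0,0,0,0,91,0,0,0,0,91],
)

```text
time: 17.8
tool_pos: [559.7, -86.2, 125.8]
tcp_rot: [3.141, -0.0, 0.16]
contact_force: [-0.2, 0.5, 1.0]
grip_width: 91.2
finger_force: 0.0
```

```bash
python3 look.py p3 503 280 30 40; python3 look.py p4 575 -70 30 90
```

```text
top crop origin 108 181 scale 5.0
side crop origin 217 120 scale 5.0
[559.7 -86.4 125.8] 9.2 17.9
top crop origin 218 99 scale 2.2222222222222223
side crop origin 238 153 scale 2.2222222222222223
[559.7 -86.4 125.7] 9.2 18.0
```

View pics/p3.png

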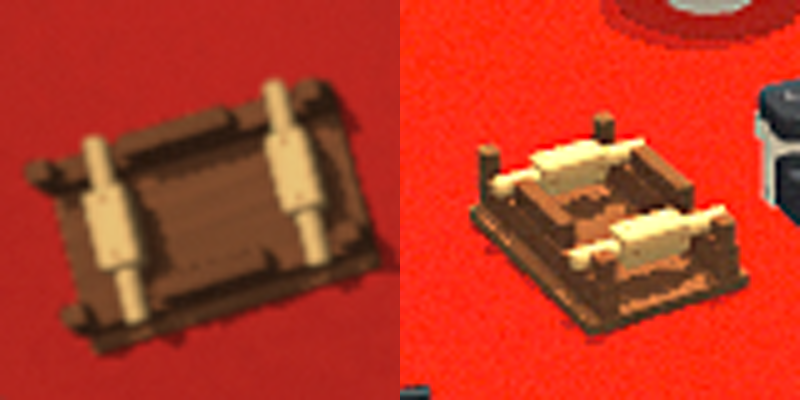

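View pics/p4.png

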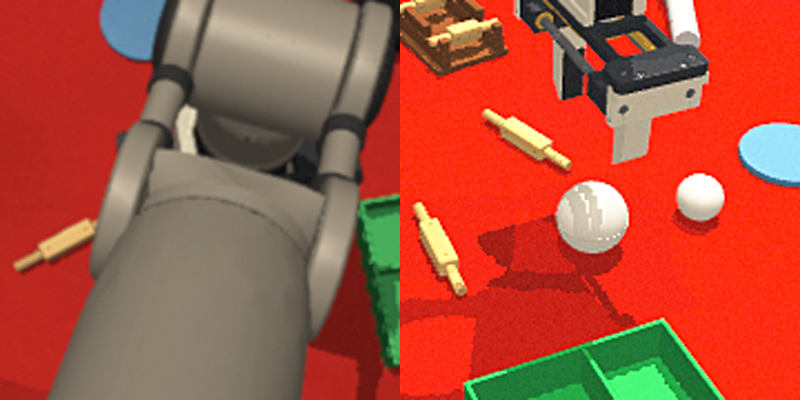

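Both bails sit in their notches: top-crop centres (110,230) and (295,165), both level in the side crop. The balls have not moved. Now I descend on the big ball.

>>> step_arm(
  deltas=[0,-2,-25,0,91,0,0,-25,0,91,0,0,-25,0,91,0,0,-20,0,91,0,0,-12,0,91,0,0,-6,0,91,0,0,0,0,91,0,0,0,0,91,0,0,0,0,80,0,0,0,0,70],
)

```text
time: 19.25
tool_pos: [559.9, -88.5, 13.1]
tcp_rot: [3.141, -0.001, 0.16]
contact_force: [0.2, 0.8, -0.6]
grip_width: 75.6
finger_force: 0.0
```

>>> step_arm(
  deltas=[0,0,0,0,64,0,0,0,0,58,0,0,0,0,52,0,0,0,0,50,0,0,0,0,50,0,0,10,0,50,0,0,20,0,50,0,0,30,0,50,0,0,35,0,50,0,0,0,0,50],
)

```text
time: 20.5
tool_pos: [561.5, -88.9, 110.9]
tcp_rot: [3.139, -0.006, 0.16]
contact_force: [0.0, -0.7, -1.9]
grip_width: 60.7
finger_force: 30.0
```

>>> step_arm(
  deltas=[-13,-31,0,0,50,-13,-31,0,0,50,-13,-31,0,0,50,-13,-31,0,0,50,-13,-31,0,0,50,-13,-31,0,0,50,-12,-33,0,0,50,0,0,0,0,50,0,0,-15,0,50,0,0,0,0,50],
)

```text
time: 21.75
tool_pos: [468.9, -305.6, 90.6]
tcp_rot: [-3.138, 0.003, 0.161]
contact_force: [0.6, 0.6, -0.3]
grip_width: 60.7
finger_force: 30.0
```

>>> step_arm(
  deltas=[0,0,-25,0,50,0,0,-20,0,50,0,0,-15,0,50,0,0,-8,0,50,0,0,-5,0,50,0,0,0,0,50,0,0,0,0,50,0,0,0,0,50,0,0,0,0,50,0,0,0,0,50],
)

```text
time: 23.0
tool_pos: [469.7, -307.5, 19.9]
tcp_rot: [3.141, -0.0, 0.16]
contact_force: [-0.2, 0.5, -1.9]
grip_width: 61.3
finger_force: 30.0
```

>>> step_arm(
  deltas=[0,0,-2,0,50,0,0,0,0,50,0,0,0,0,64,0,0,0,0,70,0,0,0,0,74,0,0,0,0,74,0,0,0,0,74,0,0,10,0,74,0,0,20,0,74,0,0,30,0,74],
)

```text
time: 24.25
tool_pos: [469.4, -307.1, 78.3]
tcp_rot: [-3.141, 0.001, 0.16]
contact_force: [-0.3, -0.8, 0.1]
grip_width: 73.9
finger_force: 0.0
```

>>> step_arm(
  deltas=[0,0,40,0,74,10,10,10,0,74,26,31,0,0,74,26,31,0,0,74,26,31,0,0,74,26,31,0,0,74,26,31,0,0,74,26,31,0,0,74,26,31,0,0,74,3,6,0,0,74],
)

```text
time: 25.5
tool_pos: [665.6, -71.4, 126.7]
tcp_rot: [-3.141, 0.001, 0.163]
contact_force: [-0.0, 0.1, -0.3]
grip_width: 74.0
finger_force: 0.0
```

```bash
python3 look.py p5 560 -180 30 120; python3 - <<'E'
from seg import *
im=capture("side");s=cv2.cvtColor(im[226:258,357:389],cv2.COLOR_RGB2HSV);m=((s[...,1]<130)&(s[...,2]>60)).astype(np.uint8)
c,r=cv2.minEnclosingCircle(max(cv2.findContours(m,0,1)[0],key=cv2.contourArea));print(np.array(c)+[357,226],r,onplane("side",np.array(c)+[357,226],21))
E
```

```text
top crop origin 238 76 scale 1.6666666666666667
side crop origin 219 163 scale 1.6666666666666667
[664.4 -73.2 126.9] 9.3 25.6
[372.72413826 241.36206913] 10.71426773071289 [666.13559338 -73.25220486  21.        ]
```

View pics/p5.png

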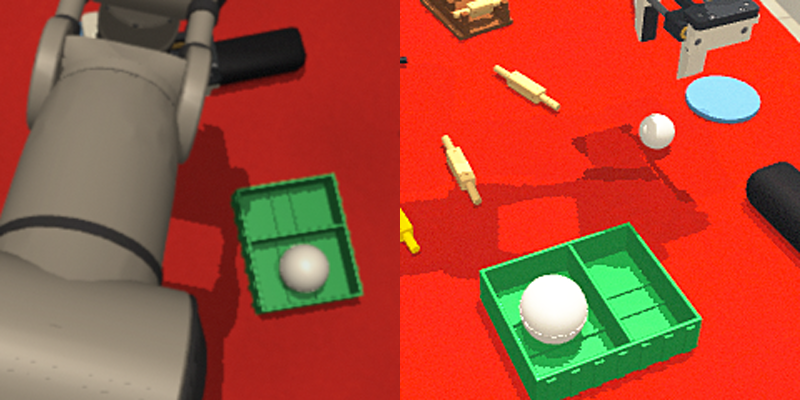

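The big ball rests in the wider compartment. The small ball has not moved, at (666,-73.5).

>>> step_arm(
  deltas=[1,0,-25,0,74,0,0,-25,0,74,0,0,-25,0,74,0,0,-22,0,74,0,0,-16,0,74,0,0,-8,0,74,0,0,0,0,74,0,0,0,0,74,0,0,0,0,64,0,0,0,0,54],
)

```text
time: 26.9
tool_pos: [666.0, -74.4, 7.2]
tcp_rot: [3.141, -0.001, 0.16]
contact_force: [-0.3, 0.2, 0.7]
grip_width: 58.4
finger_force: 0.0
```

>>> step_arm(
  deltas=[0,0,0,0,46,0,0,0,0,40,0,0,0,0,32,0,0,0,0,30,0,0,0,0,30,0,0,10,0,30,0,0,20,0,30,0,0,30,0,30,0,0,35,0,30,0,0,0,0,30],
)

```text
time: 28.15
tool_pos: [668.1, -74.9, 106.9]
tcp_rot: [3.138, -0.008, 0.16]
contact_force: [0.4, -0.4, -0.4]
grip_width: 40.8
finger_force: 30.0
```

>>> step_arm(
  deltas=[-17,-31,0,0,30,-17,-31,0,0,30,-17,-31,0,0,30,-17,-31,0,0,30,-17,-31,0,0,30,-17,-31,0,0,30,-15,-34,0,0,30,0,0,0,0,30,0,0,-15,0,30,0,0,0,0,30],
)

```text
time: 29.4
tool_pos: [548.1, -292.7, 84.7]
tcp_rot: [-3.139, 0.003, 0.161]
contact_force: [0.1, 0.1, -0.5]
grip_width: 40.4
finger_force: 30.0
```

>>> step_arm(
  deltas=[0,0,-25,0,30,0,0,-22,0,30,0,0,-15,0,30,0,0,-8,0,30,0,0,-4,0,30,0,0,0,0,30,0,0,0,0,30,0,0,0,0,30,0,0,0,0,30,0,0,0,0,30],
)

```text
time: 30.65
tool_pos: [548.8, -294.5, 12.9]
tcp_rot: [3.141, -0.0, 0.16]
contact_force: [-0.5, 0.5, -0.3]
grip_width: 40.8
finger_force: 30.0
```

>>> step_arm(
  deltas=[0,0,-1,0,30,0,0,0,0,30,0,0,0,0,44,0,0,0,0,50,0,0,0,0,54,0,0,0,0,54,0,0,0,0,54,0,0,10,0,54,0,0,20,0,54,0,0,30,0,54],
)

```text
time: 31.9
tool_pos: [548.3, -294.2, 72.3]
tcp_rot: [-3.141, 0.001, 0.16]
contact_force: [0.6, -0.0, 0.0]
grip_width: 53.8
finger_force: 0.0
```

>>> step_arm(
  deltas=[0,0,40,0,54,0,0,40,0,54,0,10,20,0,54,0,40,10,0,54,0,40,0,0,54,0,40,0,0,54,0,40,0,0,54,0,40,0,0,54,0,20,0,0,54,0,0,0,0,54],
)

```text
time: 33.15
tool_pos: [548.9, -63.8, 182.2]
tcp_rot: [3.141, -0.001, 0.162]
contact_force: [0.0, -0.0, -0.3]
grip_width: 53.7
finger_force: 0.0
```

```bash
python3 look.py p6 500 -100 30 200
```

```text
top crop origin 122 20 scale 1.0
side crop origin 94 20 scale 1.0
[548.9 -65.4 181.9] 9.2 33.25
```

View pics/p6.png

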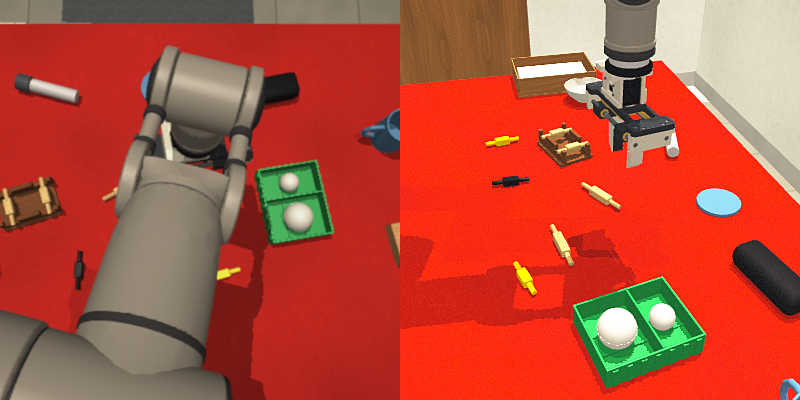

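Top crop: the balls are in their compartments at (299,217) and (289,182), both bails are in the rest, and the long bails are where they lay. I make a final numeric check of the ball positions, then hand in.

```bash
python3 - <<'E'
from seg import *
T,S=capture("top"),capture("side")
def f(im,x,y,w):
    s=cv2.cvtColor(im[y-w:y+w,x-w:x+w],cv2.COLOR_RGB2HSV);m=((s[...,1]<70)&(s[...,2]>90)).astype(np.uint8)
    c,r=cv2.minEnclosingCircle(max(cv2.findContours(m,0,1)[0],key=cv2.contourArea));return np.array(c)+[x-w,y-w]
a=np.radians(9);R=np.array([[np.cos(a),np.sin(a)],[-np.sin(a),np.cos(a)]]);ok=True
for n,p,q,x0,zm in(("big",(421,237,20),(311,347,25),-34,45),("small",(411,202,14),(356,337,18),46,34)):
    X,e=tri(f(T,*p),f(S,*q));b=R@(X[:2]-[504,-302.5]);print(n,X.round(1),e.round(1),b.round(1)); ok&=abs(b[0]-x0)<11 and abs(b[1])<20 and X[2]<zm
print(ok)
if ok: print(close_job())
E
```

```text
big [ 469.8 -308.4   35.2] 0.0 [-34.7  -0.5]
small [ 548.3 -295.7   26.6] 1.2 [44.8 -0.2]
True
the job is handed in; nothing more can be done
None
```

I handed the job in after about 33 s of robot time: both short bails lie in the rest's notches, each ball is in its compartment, and the long bails were never touched; the hand-in gave no pass or fail result.

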